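Release the latched key on the bench switch box

ROBOT

A 7-joint arm with a two-finger parallel gripper is mounted at the origin on the work surface. World frame = base frame: x ahead of the robot, y to its left, z up, the work surface at z = 0. Lengths are in m, angles in rad, forces in N, time in s.
With the tool pointing down it reaches from about 0.425 to 0.925 m from the base axis. Payload 6.8 kg.
Tool frame: the origin (TCP) lies on the front face of the gripper's body, between the roots of the fingers; the fingertips stand 73 mm ahead of it and the grasp point (between the pads) lies 54 mm ahead of it; z points along the fingers, y is the line along which they close (so a half turn about z gives the same grasp; the last joint's range is limited). The gripper opens to 85 mm and grips with 20 to 120 N. Pads are 22 mm wide; open, the fingers measure 114 mm over their backs; the gripper's body (76 mm by 85 mm) begins 54 mm behind the grasp point. The pads swing forward as they close: fully open they stand 13 mm farther back than shut.
Start: joints at [-1.318, 0.477, 0.022, 1.555, -0.011, 1.109, -0.083], TCP at [0.238, 0.632, 0.304] pointing down, gripper open.
Joint ranges: [-2.96, 2.96], [-0.34, 2.1], [-1.41, 1.46], [0.24, 2.44], [-1.37, 4.51], [0.17, 1.92], [-2.96, 2.96]. Speed limits (rad/s): [2.39, 2.39, 3.14, 3.14, 3.14, 3.14, 3.14].

INTERFACE

Orientations are given as a unit quaternion [w, x, y, z].
In Python, from station import bot, optics gives the robot as it stands.
- The arm moves only by the tool drive_tool, never from a script. Its argument "deltas" is a list of rows, each an object with "gripper": the closure in counts, from 0 (fully open) to 255 (shut); "offset": the shift along the tool's x, y, z in units of 1000 mm (1.0 is 1000 mm), a list of three; "angular": the turn, a rotation vector about the tool's x, y, z in units of 45 degrees (1.0 is 45 degrees), a list of three. In form: [{"gripper": gripper, "offset": [dx, dy, dz], "angular": [rx, ry, rz]}, ...]. A call has 1 to 5 rows; each row is the pose to reach, as a shift and turn from the pose commanded when the call began, along the tool's axes at that moment; what a row does not reach only later rows make up. A row lasts 1/10 s, in which the tool goes at most 50 mm and 8.59 degrees, less where a joint would pass 70% of its speed; a pose out of reach is approached as far as the arm can. A call with a number of a shift or a turn outside -1 to 1 is refused whole. A call with a gripper value outside its range is refused whole. The fingers move at their own pace and stop on an object; "grip_force" is the grip in N (left out, the last holds). Time passes only in rows, so rows that repeat a pose let the fingers close. It gives the time, the measured TCP pose, the force, the opening and the grip force at its end, in the units of the state.
- bot.get_obs(): the state, without advancing time (a new reading comes with each control period).
- optics.read_camera(name): name is "scene" or "top" or "wrist"; returns the picture (400x640x3 uint8, blue, green, red); there is no depth.
- optics.camera_model(name): a dict with "fx", "fy", "cx", "cy" (pixels), "cam_to_world" (4x4, takes a point from camera to world coordinates). Camera axes: x right, y up, looking along -z (the intrinsics and any distortion apply to the point x, -y, -z); pixel columns grow to the right and rows downward; lengths in m; the calibration is good to about 2 mm. The wrist camera is an equidistant fisheye: a pixel r from the principal point sees the ray r / f radians off the axis. A picture is of the moment at which its call begins: read the wrist's pose just before it. camera_model takes no time and is no camera call; for the wrist camera it gives the pose at the moment of the call.
- bot.hand_in(): hands the job in; it is judged then, once.
The state is a dict: "t": time; "q": joint angles; "joint_vel": joint speeds; "joint_torque": joint torques, N m; "eef_pos": TCP position; "tool_rot": TCP orientation; "contact_force": force on the tool from outside, world axes, zero at the start; "torque": the same for the moment, N m; "gripper_width": opening from 0.0 (shut) to 1.0 (fully open); "grasp_force": force on a finger pad.
Only numpy, scipy, OpenCV 4.12 (cv2) and the standard library are available. Lean on these libraries where they do the work, as an engineer would, in place of code of your own. Each camera call takes 0.05 s, during which the arm holds its last target. There are 200 camera calls.

TASK

One of the four identical keys on the bench's switch box has been left latched down and sits a little lower than the rest. Find it, tapping the keys lightly to feel which one it is, then press that key fully down and let go so that it springs up level with the others. Do not press any raised key home, pick nothing up, and leave the file, the bush and the tub where they are.

Things in the scene. Friction and masses are not known exactly. Their poses are not given: they have to be found in the camera images.
- switch_box: Grey painted switch box fixed to the bench, 125 (x) x 280 (y) x 55 mm high, level top, nothing but the keys rising above it. Origin: centre of its underside, on the bench. Its y axis runs along the row of four identical square keys (34 x 34 mm, flat tops, 60 mm apart) that travel straight down. Key tops above the box top: raised 14 mm, latched 9 mm, fully down 5 mm.
- place1 (a point): Centre of key place 1, the +y end of the row, at the level of the box top (55 mm above the bench), below the middle of the key there. Fixed to the box: it does not move with the key. Axes as the box's.
- place2 (a point): Centre of key place 2, second from the +y end, at the level of the box top (55 mm above the bench), below the middle of the key there. Fixed to the box: it does not move with the key. Axes as the box's.
- place3 (a point): Centre of key place 3, third from the +y end, at the level of the box top (55 mm above the bench), below the middle of the key there. Fixed to the box: it does not move with the key. Axes as the box's.
- place4 (a point): Centre of key place 4, the -y end of the row, at the level of the box top (55 mm above the bench), below the middle of the key there. Fixed to the box: it does not move with the key. Axes as the box's.
- key_on (a joint): Downward travel (m) of the key latched at the start, in whichever place it is (that differs every time and is not told): about 0.0045 to 0.005 latched, 0.009 fully down, 0 raised. It holds against about 6 N, then sinks and snaps over at about 8 N, near fully down; let go after that, it springs up.
- key_a (a joint): Downward travel (m) of one of the three raised keys (its place differs every time and is not told): 0 raised, 0.009 fully down. It begins to sink at about 2 N and gives about 1 mm per further 0.9 N; from 0.007 (about 8 N) it counts as pressed home, and let go from fully down it stays latched at about 0.0045.
- key_b (a joint): Downward travel (m) of one of the three raised keys (its place differs every time and is not told): 0 raised, 0.009 fully down. It begins to sink at about 2 N and gives about 1 mm per further 0.9 N; from 0.007 (about 8 N) it counts as pressed home, and let go from fully down it stays latched at about 0.0045.
- key_c (a joint): Downward travel (m) of one of the three raised keys (its place differs every time and is not told): 0 raised, 0.009 fully down. It begins to sink at about 2 N and gives about 1 mm per further 0.9 N; from 0.007 (about 8 N) it counts as pressed home, and let go from fully down it stays latched at about 0.0045.
- file: Flat file with a wooden handle, lying loose on the bench beyond the box, roughly along the row; 275 mm long, at most 29 mm high. Origin: at bench level near its mid-length; its x axis points to the steel tip. Not part of the job.
- bush: Turned steel bush, flange 48 mm across below, 30 mm across above, 45 mm high, standing loose on the bench off the +y end of the box. Origin: centre of its underside. Not part of the job.
- paste_tub: Closed tub, 54 mm across, 55 mm high, standing loose on the bench off the -y end of the box. Origin: centre of its underside. Not part of the job.

How it is judged:
On the way:
1. the latched key is pressed down past its latched position (6.5 mm of travel or more) (value of joint key_on above 0.0065 m), for 0.02 s.
At the end, for the whole second after the job is handed in: All four keys stand raised (travel under 1.5 mm) and at rest; file, bush and tub lie within 15 mm of where they were (value of joint each of key_on, key_a, key_b, key_c below 0.0015 m and velocity of joint key_on below 0.005 m/s and distance of each of file, bush, paste_tub from where it was at the start of the episode below 0.015 m); the robot touches nothing.
It fails at once if a raised key is pressed home (more than 7 mm) (value of joint any of key_a, key_b, key_c above 0.007 m).
It fails at once if the file, bush or tub is pushed away, lifted or carried (moved more than 15 mm) (distance of any of file, bush, paste_tub from where it was at the start of the episode above 0.015 m).
It also fails if it takes over 48 s, if anything falls off the work surface, if the arm or the gripper's body presses on something with over 40 N, if the wrist force passes 120 N, or if a joint passes its speed limit or range.

## Working session

There is one attempt and no reset: what is moved stays moved. The work goes in short steps, Python scripts to look and compute and a tool call to move; the robot and the scene stay as the last step left them, time stands still between calls to the robot, and variables do not carry over. Pictures are saved under pics/ and viewed, at most 10 in all, crops included, and the job is handed in when it is done.

Besides the shell and the picture viewer there is one more tool, called after ">>>" in YAML: its name, and indented under it one key for each argument. drive_tool: Moves the arm, as the interface text tells. Its arguments: {"type":"object","properties":{"deltas":{"type":"array"},"grip_force":{"type":"number"}},"required":["deltas"]}

```bash
mkdir -p pics; python3 - <<'E'
from station import bot, optics
import cv2
o=bot.get_obs(); print({k:o[k] for k in ('t','eef_pos','tool_rot','contact_force','gripper_width')})
for n in('scene','top'):
    cv2.imwrite(f'pics/{n}1.png',optics.read_camera(n)); m=optics.camera_model(n); print(n,m)
E
```

```text
{'t': 0.0, 'eef_pos': array([0.23815609, 0.63108707, 0.30292877]), 'tool_rot': array([-9.27706464e-05,  1.79442346e-01,  9.83768063e-01, -9.13399990e-04]), 'contact_force': array([ 0.52704767, -0.02307967, -0.18339639]), 'gripper_width': 0.9965387272374584}
scene {'fx': 415.4745751536445, 'fy': 415.4745751536445, 'cx': 312.42501670427714, 'cy': 204.60401715167598, 'cam_to_world': array([[-0.68931495, -0.37960071,  0.61704797,  1.19101616],
       [ 0.72445523, -0.36480739,  0.58487622,  0.62080863],
       [ 0.00308423,  0.85018755,  0.52647091,  0.60262133],
       [ 0.        ,  0.        ,  0.        ,  1.        ]])}
top {'fx': 378.4672367147943, 'fy': 378.4672367147943, 'cx': 320.7924654960978, 'cy': 198.58212550338177, 'cam_to_world': array([[-0.0282936 ,  0.99747368, -0.06515923,  0.52245697],
       [-0.9995911 , -0.02850295, -0.00228542,  0.04034356],
       [-0.00413688,  0.06506793,  0.99787226,  0.94491738],
       [ 0.        ,  0.        ,  0.        ,  1.        ]])}
```

View pics/top1.png

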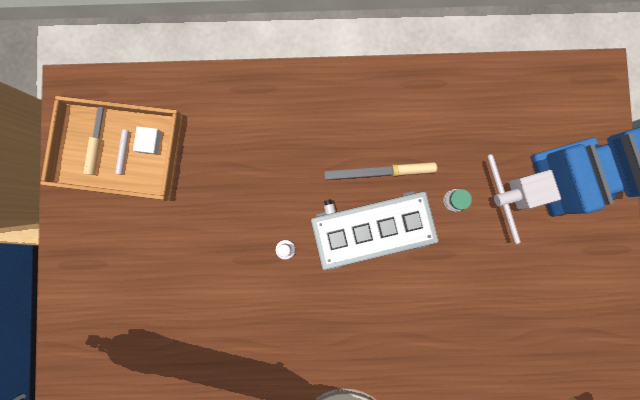

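View pics/scene1.png

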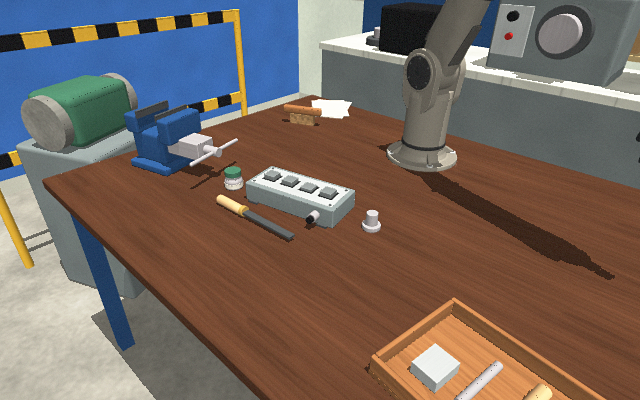

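```bash
cat > h.py <<'E'
import numpy as np
from station import bot, optics
from scipy.spatial.transform import Rotation as R
def world(m,uv,z):
    d=np.array([(uv[0]-m['cx'])/m['fx'],-(uv[1]-m['cy'])/m['fy'],-1.]); T=m['cam_to_world']
    d=T[:3,:3]@d; return T[:3,3]+d*(z-T[2,3])/d[2]
def tool():
    o=bot.get_obs(); q=np.array(o['tool_rot']); return o,R.from_quat(q[[1,2,3,0]])
E
python3 - <<'E'
from h import *
import cv2
im=cv2.imread('pics/top1.png'); m=optics.camera_model('top')
hsv=cv2.cvtColor(im,cv2.COLOR_BGR2HSV)
x0,y0=300,180
g=cv2.cvtColor(im,cv2.COLOR_BGR2GRAY)
# white/grey panel vs key: key tops mid-gray
print(g[240,325:420:3], g[225:255:2,337])
for lo,hi in((150,195),):
    mk=cv2.inRange(g[190:275,305:445],lo,hi)
    n,_,s,c=cv2.connectedComponentsWithStats(mk,connectivity=4)
    for i in range(1,n):
        if 80<s[i,4]<400: print(s[i],c[i]+[305,190],world(m,c[i]+[305,190],.067).round(4))
for uv in((312,219),(426,193),(437,243),(322,269)): print(world(m,uv,.055).round(4))
cs=[world(m,u,.067) for u in((337.5,239.5),(362,233.5),(388,227.5),(412.5,221.5))]
for c in cs: print(c.round(4))
o,r=tool(); print(r.as_matrix().round(3))
E
```

```text
[255 200 206 206 205 203 200  99 255 255 137 203 202 147  97  81 242 255
 255 255 254 255 255 255 255 254 253 254 252 252 254 255] [255 255 255  88 206 206 206 205 204 204 203 111 254 255 255]
[ 15   2 105  25 149] [372.73825503 203.93959732] [ 0.5639 -0.0778  0.067 ]
[ 37   3  96  72 289] [408.67820069 241.55017301] [ 0.4748 -0.1574  0.067 ]
[100  23  18  17 144] [413.98611111 221.52777778] [ 0.5205 -0.1716  0.067 ]
[0.5331 0.0644 0.055 ]
[ 0.5867 -0.2058  0.055 ]
[ 0.4689 -0.226   0.055 ]
[0.4163 0.0442 0.055 ]
[0.4841 0.0065 0.067 ]
[ 0.4963 -0.0505  0.067 ]
[ 0.5084 -0.111   0.067 ]
[ 0.5206 -0.1682  0.067 ]
[[-0.936  0.353 -0.   ]
 [ 0.353  0.936 -0.002]
 [-0.    -0.002 -1.   ]]
```

```bash
python3 - <<'E'
from h import *
import cv2
im=cv2.imread('pics/top1.png'); m=optics.camera_model('top')
g=cv2.cvtColor(im,cv2.COLOR_BGR2GRAY)
o,r=tool()
mk=cv2.inRange(g[190:275,305:445],180,225)
n,_,s,c=cv2.connectedComponentsWithStats(mk,connectivity=4)
for i in range(1,n):
    if 80<s[i,4]<500:
        w=world(m,c[i]+[305,190],.067); w[2]=.24-0
        print(s[i],c[i]+[305,190],w.round(4),'offset',r.inv().apply(w-o['eef_pos']).round(3))
m=optics.camera_model('scene')
for uv in((272,175),(290,181),(309,188),(329,193)): print(world(m,uv,.067).round(3))
E
```

```text
[100  23  17  17 190] [412.95789474 220.92631579] [ 0.5219 -0.1693  0.24  ] offset [-0.548 -0.649  0.064]
[ 75  29  16  17 189] [387.57142857 227.06878307] [ 0.5094 -0.1101  0.24  ] offset [-0.515 -0.598  0.064]
[ 49  35  17  17 190] [362.11052632 233.11052632] [ 0.4972 -0.0508  0.24  ] offset [-0.483 -0.547  0.064]
[ 24  42  17  16 193] [336.88082902 239.27979275] [0.4846 0.0079 0.24  ] offset [-0.451 -0.496  0.064]
[ 0.528 -0.162  0.067]
[ 0.518 -0.101  0.067]
[ 0.51  -0.038  0.067]
[0.493 0.017 0.067]
```

>>> drive_tool:
  deltas:
    - {"gripper":255,"offset":[-0.451,-0.496,0.064],"angular":[0,0,-0.724]}
    - {"gripper":255,"offset":[-0.451,-0.496,0.064],"angular":[0,0,-0.724]}
    - {"gripper":255,"offset":[-0.451,-0.496,0.064],"angular":[0,0,-0.724]}
    - {"gripper":255,"offset":[-0.451,-0.496,0.064],"angular":[0,0,-0.724]}
    - {"gripper":255,"offset":[-0.451,-0.496,0.064],"angular":[0,0,-0.724]}
  grip_force: 20

```text
t: 0.6
eef_pos: [0.3303, 0.398, 0.2797]
tool_rot: [-0.0, -0.105, 0.994, -0.0]
contact_force: [0.5, 0.9, -0.0]
gripper_width: 0.15
grasp_force: 0.0
```

```bash
cat >> h.py <<'E'
K=np.array([[.4846,.0079],[.4972,-.0508],[.5094,-.1101],[.5219,-.1693]])
def plan(k,z):
    o,r=tool(); p=np.array(o['eef_pos']); M=r.as_matrix()
    w=np.r_[K[k-1],z]; yd=M[:2,1]; ang=np.degrees(np.arctan2(.979,-.206)-np.arctan2(yd[1],yd[0]))
    print(o['t'],p.round(4),'F',np.round(o['contact_force'],2),'w',o['gripper_width'],'off',r.inv().apply(w-p).round(4),'rz',round(-ang/45,3),'zaxis',M[:,2].round(4))
E
python3 -c "
from h import *
plan(1,.24)"
```

```text
0.6 [0.3303 0.398  0.2797] F [ 0.54  0.88 -0.03] w 0.14957110315004943 off [-0.0691 -0.4137  0.0398] rz 0.005 zaxis [-3.e-04 -4.e-04 -1.e+00]
```

>>> drive_tool:
  deltas:
    - {"gripper":255,"offset":[-0.069,-0.414,0.04],"angular":[0,0,0.005]}
    - {"gripper":255,"offset":[-0.069,-0.414,0.04],"angular":[0,0,0.005]}
    - {"gripper":255,"offset":[-0.069,-0.414,0.04],"angular":[0,0,0.005]}
    - {"gripper":255,"offset":[-0.069,-0.414,0.04],"angular":[0,0,0.005]}
    - {"gripper":255,"offset":[-0.069,-0.414,0.04],"angular":[0,0,0.005]}

```text
t: 1.1
eef_pos: [0.4208, 0.1664, 0.2563]
tool_rot: [0.0, -0.102, 0.995, 0.0]
contact_force: [1.2, 0.9, -0.2]
gripper_width: -0.002
grasp_force: 0.0
```

```bash
python3 -c "
from h import *
plan(1,.2)"
```

```text
1.1 [0.4208 0.1664 0.2563] F [ 1.16  0.91 -0.17] w -0.0021203599942777153 off [-0.0304 -0.1681  0.0562] rz -0.004 zaxis [ 1.e-04  1.e-04 -1.e+00]
```

>>> drive_tool:
  deltas:
    - {"gripper":255,"offset":[-0.03,-0.168,0.056],"angular":[0,0,0]}
    - {"gripper":255,"offset":[-0.03,-0.168,0.056],"angular":[0,0,0]}
    - {"gripper":255,"offset":[-0.03,-0.168,0.056],"angular":[0,0,0]}
    - {"gripper":255,"offset":[-0.03,-0.168,0.056],"angular":[0,0,0]}
    - {"gripper":255,"offset":[-0.03,-0.168,0.056],"angular":[0,0,0]}

```text
t: 1.6
eef_pos: [0.4841, 0.0054, 0.1991]
tool_rot: [-0.001, -0.098, 0.995, -0.001]
contact_force: [-0.1, 1.0, -0.1]
gripper_width: -0.002
grasp_force: 0.0
```

```bash
python3 -c "
from h import *
plan(1,.16)
import cv2
for n in ('wrist','scene'): cv2.imwrite('pics/%s2.png'%n,optics.read_camera(n))
im=cv2.imread('pics/scene2.png')[100:260,190:400]
cv2.imwrite('pics/scene2c.png',cv2.resize(im,None,fx=3.5,fy=3.5,interpolation=cv2.INTER_CUBIC))
"
```

```text
1.6 [0.4841 0.0054 0.1991] F [-0.1   0.99 -0.07] w -0.0019520647777153681 off [-0.0011  0.0025  0.0391] rz -0.014 zaxis [-0.002  -0.0023 -1.    ]
```

View pics/scene2c.png

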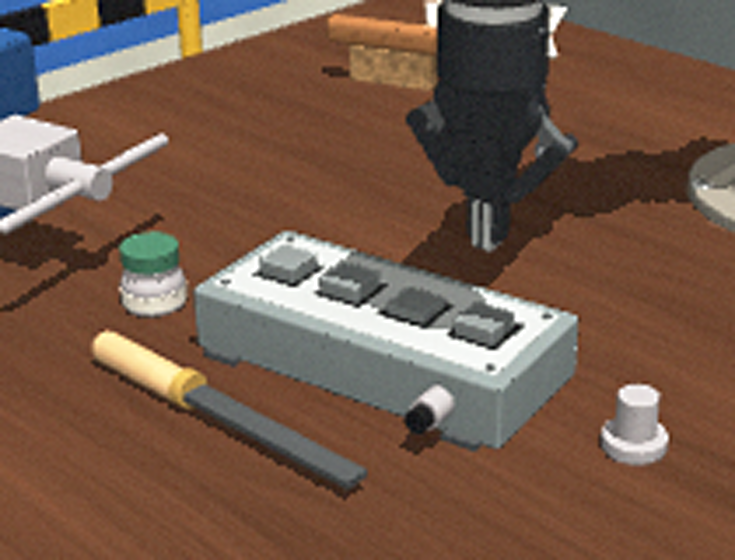

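View pics/wrist2.png

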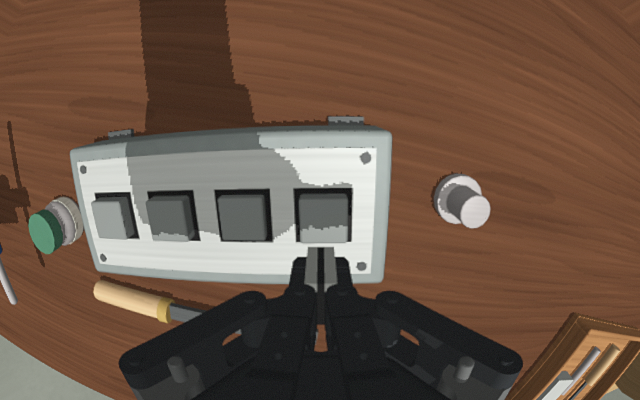

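>>> drive_tool:
  deltas:
    - {"gripper":255,"offset":[0,0,0.04],"angular":[0,0,0]}
    - {"gripper":255,"offset":[0,0,0.052],"angular":[0,0,0]}
    - {"gripper":255,"offset":[0,0,0.054],"angular":[0,0,0]}
    - {"gripper":255,"offset":[0,0,0.054],"angular":[0,0,0]}

```text
t: 2.1
eef_pos: [0.484, 0.0107, 0.1468]
tool_rot: [-0.0, -0.102, 0.995, 0.0]
contact_force: [-1.4, -0.3, -1.1]
gripper_width: 0.003
grasp_force: 0.0
```

```bash
python3 -c "
from h import *
plan(1,.14)"
```

```text
2.1 [0.484  0.0107 0.1468] F [-1.39 -0.26 -1.07] w 0.0029072639289678946 off [-0.     -0.0029  0.0068] rz -0.003 zaxis [-4.e-04  2.e-04 -1.e+00]
```

>>> drive_tool:
  deltas:
    - {"gripper":255,"offset":[0,-0.002,0.0],"angular":[0,0,0]}
    - {"gripper":255,"offset":[0,-0.002,0.003],"angular":[0,0,0]}
    - {"gripper":255,"offset":[0,-0.002,0.003],"angular":[0,0,0]}

```text
t: 2.4
eef_pos: [0.4846, 0.008, 0.1438]
tool_rot: [0.0, -0.102, 0.995, 0.0]
contact_force: [-0.4, -0.0, -0.7]
gripper_width: -0.001
grasp_force: 0.0
```

>>> drive_tool:
  deltas:
    - {"gripper":255,"offset":[0,0,0.0015],"angular":[0,0,0]}
    - {"gripper":255,"offset":[0,0,0.003],"angular":[0,0,0]}
    - {"gripper":255,"offset":[0,0,0.003],"angular":[0,0,0]}

```text
t: 2.7
eef_pos: [0.4846, 0.008, 0.1405]
tool_rot: [0.0, -0.102, 0.995, 0.0]
contact_force: [-0.8, -0.8, 2.9]
gripper_width: -0.001
grasp_force: 1.5
```

>>> drive_tool:
  deltas:
    - {"gripper":255,"offset":[0,0,-0.012],"angular":[0,0,0]}
    - {"gripper":255,"offset":[0,-0.04,-0.012],"angular":[0,0,0]}
    - {"gripper":255,"offset":[0,-0.06,-0.012],"angular":[0,0,0]}
    - {"gripper":255,"offset":[0,-0.06,-0.008],"angular":[0,0,0]}
    - {"gripper":255,"offset":[0,-0.06,-0.005],"angular":[0,0,0]}

```text
t: 3.2
eef_pos: [0.4965, -0.0507, 0.1456]
tool_rot: [0.0, -0.101, 0.995, 0.0]
contact_force: [-0.6, -0.1, -0.4]
gripper_width: 0.002
grasp_force: 0.0
```

>>> drive_tool:
  deltas:
    - {"gripper":255,"offset":[0,0,0.003],"angular":[0,0,0]}
    - {"gripper":255,"offset":[0,0,0.005],"angular":[0,0,0]}
    - {"gripper":255,"offset":[0,0,0.005],"angular":[0,0,0]}
    - {"gripper":255,"offset":[0,0,0.005],"angular":[0,0,0]}

```text
t: 3.6
eef_pos: [0.4965, -0.0502, 0.1403]
tool_rot: [-0.0, -0.102, 0.995, 0.0]
contact_force: [-0.4, -0.3, -0.2]
gripper_width: 0.001
grasp_force: 0.0
```

```bash
python3 -c "
from h import *
plan(2,.1405)"
```

```text
3.6 [ 0.4965 -0.0502  0.1403] F [-0.38 -0.32 -0.24] w 0.0007328686531898169 off [-0.0006 -0.0007 -0.0002] rz -0.003 zaxis [-3.e-04  1.e-04 -1.e+00]
```

>>> drive_tool:
  deltas:
    - {"gripper":255,"offset":[0,0,0.002],"angular":[0,0,0]}
    - {"gripper":255,"offset":[0,0,0.004],"angular":[0,0,0]}
    - {"gripper":255,"offset":[0,0,0.004],"angular":[0,0,0]}

```text
t: 3.9
eef_pos: [0.4967, -0.0506, 0.1366]
tool_rot: [0.0, -0.102, 0.995, 0.0]
contact_force: [-1.3, 0.7, 5.7]
gripper_width: -0.0
grasp_force: 3.1
```

>>> drive_tool:
  deltas:
    - {"gripper":255,"offset":[0,0,0.001],"angular":[0,0,0]}
    - {"gripper":255,"offset":[0,0,0.002],"angular":[0,0,0]}
    - {"gripper":255,"offset":[0,0,0.003],"angular":[0,0,0]}
    - {"gripper":255,"offset":[0,0,0.0035],"angular":[0,0,0]}
    - {"gripper":255,"offset":[0,0,0.004],"angular":[0,0,0]}

```text
t: 4.4
eef_pos: [0.4967, -0.0506, 0.1329]
tool_rot: [0.0, -0.102, 0.995, 0.0]
contact_force: [-0.6, 1.0, 7.5]
gripper_width: 0.0
grasp_force: 3.2
```

>>> drive_tool:
  deltas:
    - {"gripper":255,"offset":[0,0,0.0005],"angular":[0,0,0]}
    - {"gripper":255,"offset":[0,0,0.001],"angular":[0,0,0]}
    - {"gripper":255,"offset":[0,0,0.001],"angular":[0,0,0]}

```text
t: 4.7
eef_pos: [0.4968, -0.0507, 0.1327]
tool_rot: [0.0, -0.102, 0.995, 0.0]
contact_force: [-4.6, 1.2, 17.1]
gripper_width: -0.0
grasp_force: 8.7
```

At the bottom stop (17 N). Release, then re-tap at the raised height to check.

>>> drive_tool:
  deltas:
    - {"gripper":255,"offset":[0,0,-0.004],"angular":[0,0,0]}
    - {"gripper":255,"offset":[0,0,-0.016],"angular":[0,0,0]}
    - {"gripper":255,"offset":[0,0,-0.016],"angular":[0,0,0]}
    - {"gripper":255,"offset":[0,0,-0.016],"angular":[0,0,0]}

```text
t: 5.1
eef_pos: [0.4965, -0.0507, 0.1474]
tool_rot: [0.0, -0.102, 0.995, 0.0]
contact_force: [-0.2, -0.6, 0.7]
gripper_width: -0.0
grasp_force: 0.0
```

>>> drive_tool:
  deltas:
    - {"gripper":255,"offset":[0,0,0.004],"angular":[0,0,0]}
    - {"gripper":255,"offset":[0,0,0.007],"angular":[0,0,0]}
    - {"gripper":255,"offset":[0,0,0.0075],"angular":[0,0,0]}
    - {"gripper":255,"offset":[0,0,0.0075],"angular":[0,0,0]}

```text
t: 5.5
eef_pos: [0.4964, -0.0508, 0.1396]
tool_rot: [-0.0, -0.102, 0.995, 0.0]
contact_force: [-0.7, -0.4, 5.6]
gripper_width: 0.004
grasp_force: 2.7
```

Contact at the raised height, so the key has sprung up. I'll back off clear of the box.

>>> drive_tool:
  deltas:
    - {"gripper":255,"offset":[0,0,-0.02],"angular":[0,0,0]}
    - {"gripper":255,"offset":[0,0,-0.06],"angular":[0,0,0]}
    - {"gripper":255,"offset":[0,0,-0.06],"angular":[0,0,0]}
    - {"gripper":255,"offset":[0,0,-0.06],"angular":[0,0,0]}
    - {"gripper":255,"offset":[0,0,-0.06],"angular":[0,0,0]}

```text
t: 6.0
eef_pos: [0.4958, -0.0507, 0.1988]
tool_rot: [-0.001, -0.102, 0.995, 0.0]
contact_force: [0.1, 0.2, -0.2]
gripper_width: 0.002
grasp_force: 0.0
```

```bash
python3 -c "
from h import *
import cv2
im=optics.read_camera('scene')[100:260,190:400]
cv2.imwrite('pics/scene3c.png',cv2.resize(im,None,fx=3.5,fy=3.5,interpolation=cv2.INTER_CUBIC))
plan(2,.2)"
```

```text
6.05 [ 0.4957 -0.0506  0.1987] F [ 0.58  0.13 -0.52] w -0.0005571271599014505 off [-0.0014 -0.0004 -0.0013] rz -0.004 zaxis [-2.4e-03 -1.0e-04 -1.0e+00]
```

View pics/scene3c.png

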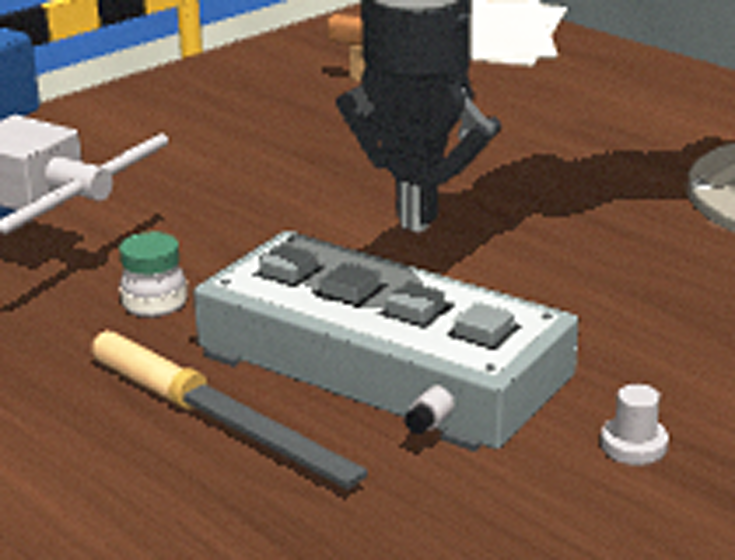

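The picture shows all four keys level: place 2 at about (415,302) now stands as high as its neighbours. The tub, file and bush haven't moved, and the gripper is clear of everything.

```bash
python3 -c "
from station import bot
print(bot.hand_in())"
```

```text
the job is handed in; nothing more can be done
None
```

The latched key was at place 2: I pressed it to its stop and let go, a light re-tap found it at the raised height, and I handed the job in at about 6 s (no verdict was returned); I tapped only places 1 and 2, and in the last picture all four keys look level and the file, bush and tub unmoved.

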